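# Free the mixing spatula from its half-covered tool box

### The job

Swing the red-pegged clamp lever on the blue tool box fully open and leave it open. Then take the spatula by its yellow handle, tilt it handle end up and draw it out diagonally through the box's open half from under the fixed metal cover. Finish still gripping the spatula and holding it still in the air, every part of it at least 10 cm above the box; leave the other things on the worktop where they are.

Things in the scene. Friction and masses are not known exactly. Their poses are not given: they have to be found in the camera images.
- tool_box: Blue metal tool box, fixed. Outside 347 x 142 mm (its x, y), rim 61 mm above the worktop; walls and floor 6 mm, inside 335 x 130 mm, 55 mm deep. Origin: centre of its underside; z up. A fixed aluminium cover closes it from x = +22.5 mm to the +x end; the open mouth is the -x part, 190 mm long, 130 mm wide. The spatula lies inside along x, handle toward -x, blade under the cover.
- cover_edge (a point): Middle of the free edge of the cover, at its underside: box-frame (22.5, 0, 61) mm. Same axes as the box. The cover is 5 mm thick, its top 66 mm above the worktop.
- lever (a joint): Clamp lever: steel arm 16 mm wide, 63 to 71 mm above the worktop, on an upright axis. 0 = straight across the mouth (box +y) over the spatula's handle, locking it in; starts at 0 to 0.25 rad. Opens as the value grows (anticlockwise from above: free end goes to the box's -x end, then outward) to a stop at 1.75; fully open is above 1.45. About 0.5 N at the peg moves it; stays where left.
- lever_peg (a point): Centre of the top of the upright red round peg on the lever's free end: 16 mm diameter, about 45 mm tall above the arm, top 117 mm above the worktop, 140 mm from the hinge axis. (A fixed yellow fume hood hangs over the back right of the worktop, x beyond 0.55 m, y from 0.07 to -0.5 m, from about 0.3 m up: carry the arm round in front of it, not below it.)
- lever_hinge (a point): Hinge axis of the lever, fixed on the black block on the box's -y side at rim height: box-frame (-0.1075, -0.083, 0.061) m.
- spatula: Mixing spatula, yellow handle, dark shaft, red blade, 295 x 52 x 16 mm, 80 g (varies by a third), flat on the floor inside the box. Origin: centre of its underside; x along it toward the blade, z up. Handle x = -148 to -22 mm, 24 mm wide (y), 16 mm thick; shaft to x = +60 mm, 12 mm wide, top 11 mm above the underside; blade x = +59 to +148 mm, 52 mm wide, 10 mm thick.
- spatula_tail (a point): Handle end of the spatula, in the middle of its thickness (spatula-frame x = -148 mm).
- spatula_tip (a point): Blade end of the spatula, in the middle of its thickness (spatula-frame x = +148 mm).
- lidded_cup: Bystander: grey plastic cup with a white lid, 74 mm across, 77 mm tall, loose. Origin: centre of its underside.
- jar: Bystander: clear jar with white lid, 71 mm across, 102 mm tall, loose. Origin: centre of its underside.
- tape: Bystander: roll of tan tape lying flat, 96 mm across, 25 mm tall, loose. Origin: centre of its underside.

How it is judged:
By the outcome, as a careful person would: the job done as asked, in the order asked, and still so for the second after the job is handed in, while the arm keeps its last pose, push and grip.
It also fails if it takes over 56 s, if anything falls off the work surface, if the arm or the gripper's body presses on something with over 40 N, if the wrist force passes 120 N, or if a joint passes its speed limit or range.

### The arm

A 6-joint arm with a two-finger parallel gripper is mounted at the origin on a cart in front of the work surface, level with it; the furniture and walls round the work are solid. World frame = base frame: x ahead of the robot, y to its left, z up, the work surface at z = 0. Lengths are in m, angles in rad, forces in N, time in s.
With the tool pointing down it reaches from about 0.325 to 0.875 m from the base axis. Payload 4.4 kg.
Tool frame: the origin (TCP) lies at the very end of the fingers, on their centre line; the grasp point (between the pads) lies env.tcp_to_grasp behind it (env.tcp_to_grasp is the distance from the TCP to the grasp point, in m); z points along the fingers, y is the line along which they close (so a half turn about z gives the same grasp; the last joint's range is limited). The gripper opens to 85 mm and grips with 20 to 120 N. Pads are 22 mm wide; open, the fingers measure 114 mm over their backs; the gripper's body (76 mm by 85 mm) begins 54 mm behind the grasp point. The pads swing forward as they close: fully open they stand 13 mm farther back than shut.
Start: joints at [1.004, 0.207, 1.542, -0, 1.393, -0.15], TCP at [0.232, 0.526, 0.231] pointing down, gripper open.
Joint ranges: [-2.73, 2.73], [-0.86, 2.22], [0.23, 2.46], [-1.11, 4.25], [0.08, 2.63], [-2.82, 2.82]. Speed limits (rad/s): [2.79, 2.79, 3.14, 3.14, 3.14, 3.14].

### API

Orientations are given as a rotation vector (axis times angle).
In Python, from workcell import env, status, grab_frame, finish_job gives the robot as it stands (env), with the cameras as plain functions, the readings (status) and the job as plain functions.
- The arm moves only by the tool steer_hand, called after "Emit:" by a JSON object that holds its "method" and its "body", one argument or row to a line. Schema: {"type":"object","properties":{"motion":{"type":"object","properties":{"ticks":{"type":"array","items":{"type":"array","items":{"type":"number"},"minItems":4,"maxItems":4},"minItems":1,"maxItems":10}},"additionalProperties":false,"required":["ticks"]},"finger_gap":{"type":"number"},"force":{"type":"number"},"only":{"type":"string"},"quiet":{"type":"boolean"},"lines":{"type":"string"}},"required":["motion"],"additionalProperties":false}. motion is an object whose key "ticks" holds a list of rows, 1 to 10 of them, each of 4 numbers: dx, dy, dz in m, then a turn about the tool's z in rad; each row shifts and turns the commanded pose from where the row before left it, along the tool's axes as they then stand; what a row does not reach is not made up. A row lasts 1/8 s, in which the tool goes at most 0.0625 m and 0.188 rad, less where a joint would pass 70% of its speed; a pose out of reach is approached as far as the arm can. finger_gap is the finger opening in m, set as the call begins (left out keeps the last). The fingers move at their own pace and stop on an object; force is the grip in N (left out, the last holds). Time passes only in rows, so rows that do not move let the fingers close. The tool returns the time, the measured TCP pose, the force, the opening and the grip force at its end. only (a regular expression) keeps the lines of the reply that match it, lines (a string "A,B") keeps lines A to B, and quiet returns only ok. Input that does not fit is refused with a message, and nothing moves.
- status.get_state(): the state, without advancing time (a new reading comes with each control period).
- grab_frame(name): name is "scene" or "top" or "wrist"; returns a dict with "image" (400x640x3 uint8, red, green, blue), "fx", "fy", "cx", "cy" (pixels), "extrinsics" (4x4, takes a point from camera to world coordinates). Camera axes: x right, y down, z forward; pixel columns grow to the right and rows downward; lengths in m; the calibration is good to about 2 mm. A picture is of the moment at which its call begins. There is no depth.
- finish_job(): hands the job in; it is judged then, once.
The state is a dict: "t": time; "qpos": joint angles; "qvel": joint speeds; "joint_torque": joint torques, N m; "tool_pos": TCP position; "ee_rot": TCP orientation; "force": force on the tool from outside, world axes, zero at the start; "moment": the same for the moment, N m; "grip_width": finger opening in m; "grip_force": force on a finger pad.
Only numpy, scipy, OpenCV 4.12 (cv2) and the standard library are available. Lean on these libraries where they do the work, as an engineer would, in place of code of your own. Each camera call takes 0.05 s, during which the arm holds its last target. There are 200 camera calls.

## Working session

There is one attempt and no reset: what is moved stays moved. The work goes in short steps, Python scripts to look and compute and a tool call to move; the robot and the scene stay as the last step left them, time stands still between calls to the robot, and variables do not carry over. Pictures are saved under pics/ and viewed, at most 10 in all, crops included, and the job is handed in when it is done.

```bash
ls; mkdir -p pics; python3 - <<'E'
from workcell import env, status, grab_frame, finish_job
import cv2,numpy as np
print(env.tcp_to_grasp, status.get_state())
for n in("top","scene"):
    f=grab_frame(n); cv2.imwrite(f"pics/{n}0.png",f["image"][:,:,::-1]); np.savez(f"{n}0.npz",**f)
    print(n,f["fx"],f["fy"],f["cx"],f["cy"],f["extrinsics"].round(4).tolist())
E
```

```text
pics
workcell.py
0.0187 {'t': 0.0, 'qpos': array([ 1.00447129e+00,  2.07465075e-01,  1.54298225e+00, -3.05809975e-06,
        1.39351180e+00, -1.50494499e-01]), 'qvel': array([ 4.89334270e-05, -9.23058769e-06, -2.10674623e-03,  6.87039853e-04,
        1.04315736e-03,  5.39530252e-05]), 'joint_torque': array([ 1.58723091e-03, -3.83027959e+01, -2.91596818e+01, -1.23386444e-04,
        1.03205335e-02,  8.32765920e-06]), 'tool_pos': array([0.23185887, 0.52533391, 0.23008676]), 'ee_rot': array([-0.64831717, -3.07312214,  0.00348179]), 'force': array([-0.48324704, -0.13975909,  0.1448655 ]), 'moment': array([-0.00235273,  0.05059651, -0.01354622]), 'grip_force': 0.0, 'grip_width': 0.08525771193009728}
top 502.1479548253695 502.1479548253695 322.89221172781663 205.76233270706538 [[0.0252, -0.9979, 0.059, 0.5099], [-0.9997, -0.0254, -0.0024, -0.0984], [0.0039, -0.0589, -0.9983, 1.5467], [0.0, 0.0, 0.0, 1.0]]
scene 393.95572161419267 393.95572161419267 315.2613476966059 196.07952169034007 [[0.7729, -0.2724, 0.5732, -0.059], [-0.6346, -0.3388, 0.6946, -0.8893], [0.005, -0.9006, -0.4347, 0.6082], [0.0, 0.0, 0.0, 1.0]]
```

View pics/top0.png

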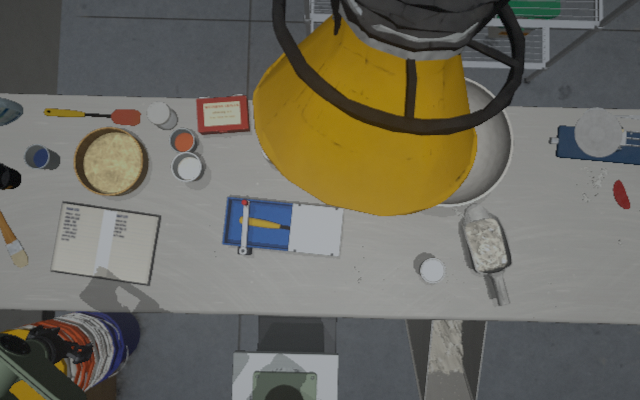

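View pics/scene0.png

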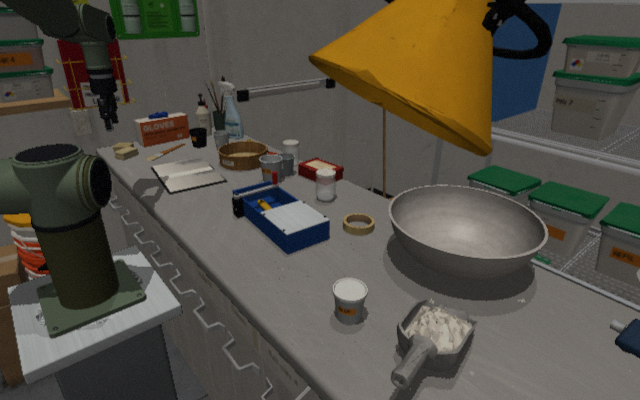

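The top view shows the box at columns 223–343 and rows 196–258. Its +x runs right (world −y), and the lever lies across the mouth from the hinge at about (244,250) to the red peg at about (245,203). I'll enlarge that area.

```bash
python3 - <<'E'
import cv2
im=cv2.imread("pics/top0.png")[188:264,216:350]
cv2.imwrite("pics/crop0.png",cv2.resize(im,None,fx=5.9,fy=5.9,interpolation=cv2.INTER_CUBIC))
E
```

```text
(no output)
```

View pics/crop0.png

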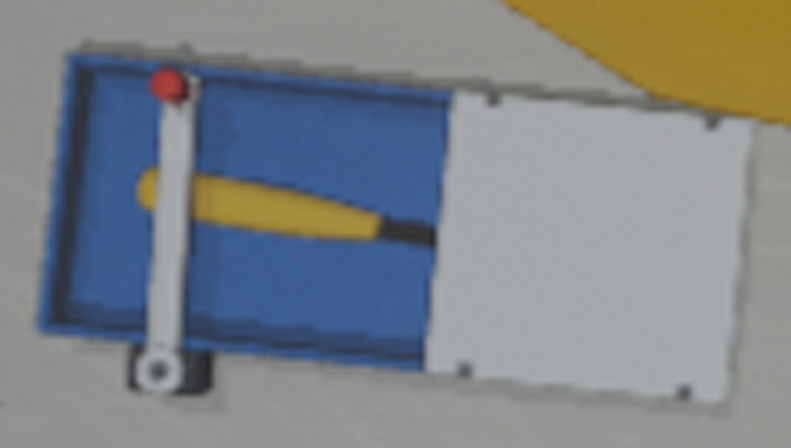

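The crop shows these pixels:
- Rim corners at (72,55) and (40,332).
- Cover corners at (452,90), (425,370), (752,122) and (727,402).
- Hinge at (158,371) and peg top at (167,86).
- Handle tail at (138,188), handle/shaft joint at (379,228), and shaft at the cover edge at (435,237).

```bash
cat > h.py <<'E'
import numpy as np
def ray(f,u,v,z):
    E=np.array(f["extrinsics"]);d=E[:3,:3]@np.array([(u-f["cx"])/f["fx"],(v-f["cy"])/f["fy"],1.])
    return E[:3,3]+d*(z-E[2,3])/d[2]
def proj(f,p):
    E=np.array(f["extrinsics"]);c=E[:3,:3].T@(np.array(p)-E[:3,3])
    return np.array([f["fx"]*c[0]/c[2]+f["cx"],f["fy"]*c[1]/c[2]+f["cy"]])
E
python3 - <<'E'
from h import *
from scipy.optimize import least_squares
f=dict(np.load("top0.npz"))
P={}
for n,u,v,z in [("rimBL",72,55,.061),("rimFL",40,332,.061),("cBL",452,90,.066),("cFL",425,370,.066),("cBR",752,122,.066),("cFR",727,402,.066),("hinge",158,371,.075),("peg",167,86,.117),("tail",138,188,.014),("hend",379,228,.02),("shaft",435,237,.017)]:
    P[n]=ray(f,(u+.5)/5.9-.5+216,(v+.5)/5.9-.5+188,z)
M={"rimBL":(-.1735,.071),"rimFL":(-.1735,-.071),"cBL":(.0225,.071),"cFL":(.0225,-.071),"cBR":(.1735,.071),"cFR":(.1735,-.071),"hinge":(-.1075,-.083)}
R=lambda a:np.array([[np.cos(a),-np.sin(a)],[np.sin(a),np.cos(a)]])
fun=lambda p:np.concatenate([R(p[2])@np.array(M[k])+p[:2]-P[k][:2] for k in M])
s=least_squares(fun,[.5,.1,-1.57]);print(s.x,(s.fun*1000).round(1))
for k in P: print(k,P[k].round(4),"box",(R(s.x[2]).T@(P[k][:2]-s.x[:2])).round(4))
E
```

```text
[ 0.53486336  0.01520267 -1.64518505] [ 1.7  2.4 -0.8  2.   0.2 -1.4 -1.4 -0.3  1.2 -1.4 -0.6 -0.1 -0.2 -1.2]
rimBL [0.6169 0.1806 0.061 ] box [-0.171   0.0695]
rimFL [0.4778 0.1915 0.061 ] box [-0.1715 -0.0701]
cBL [ 0.6038 -0.0111  0.066 ] box [0.0211 0.0707]
cFL [ 0.4638 -0.0017  0.066 ] box [ 0.0221 -0.0696]
cBR [ 0.5916 -0.1617  0.066 ] box [0.1722 0.0697]
cFR [ 0.4517 -0.1524  0.066 ] box [ 0.1733 -0.0704]
hinge [0.4603 0.1297 0.075 ] box [-0.1087 -0.0829]
peg [0.599  0.1236 0.117 ] box [-0.1129  0.0559]
tail [0.5522 0.1528 0.014 ] box [-0.1385  0.0071]
hend [0.5346 0.0271 0.02  ] box [-0.0119 -0.0011]
shaft [ 0.5308 -0.0016  0.017 ] box [ 0.0171 -0.0028]
```

Emit:
{"method": "steer_hand", "body": {
  "motion": {"ticks":[[-0.0498,-0.0219,0,0],[-0.0498,-0.0219,0,0],[-0.0498,-0.0219,0,0],[-0.0498,-0.0219,0,0],[-0.0498,-0.0219,0,0],[-0.0498,-0.0219,0,0],[-0.0498,-0.0219,0,0],[-0.0498,-0.0219,0,0],[-0.0498,-0.0219,0,0],[-0.0498,-0.0219,0,0]]},
  "finger_gap": 0.038
}}

```text
t: 1.35
tool_pos: [0.6, 0.1231, 0.2307]
ee_rot: [-0.648, -3.073, 0.0]
force: [0.8, 1.1, 1.3]
grip_width: 0.038
grip_force: 0.0
```

Emit:
{"method": "steer_hand", "body": {
  "motion": {"ticks":[[0,0,0,-0.186],[0,0,0,-0.186],[0,0,0,0],[0,0,0,0]]}
}}

```text
t: 1.85
tool_pos: [0.5991, 0.1246, 0.2309]
ee_rot: [-0.073, -3.14, 0.0]
force: [0.2, 0.6, -0.9]
grip_width: 0.0378
grip_force: 0.0
```

```bash
python3 - <<'E'
from h import *
from workcell import env, status, grab_frame, finish_job
from scipy.spatial.transform import Rotation as R
import cv2
s=status.get_state();print(s["qpos"].round(3),R.from_rotvec(s["ee_rot"]).as_matrix().round(3),s["force"])
f=grab_frame("wrist"); cv2.imwrite("pics/w1.png",f["image"][:,:,::-1]);np.savez("w1.npz",**f)
for p in [(.599,.1236,.117),(.4603,.1297,.071)]: print(proj(f,p))
E
```

```text
[ 0.064  0.285  1.446 -0.     1.412 -1.461] [[-0.999  0.046 -0.001]
 [ 0.046  0.999 -0.   ]
 [ 0.001 -0.    -1.   ]] [ 0.18102493  0.62986713 -0.88195806]
[320.53676341 195.61312566]
[320.08263115  20.7300525 ]
```

View pics/w1.png

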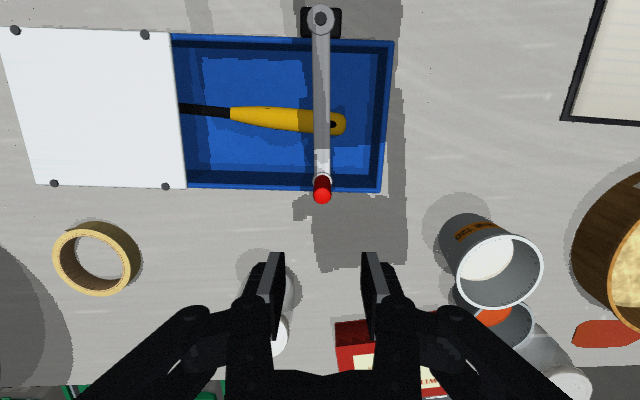

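The wrist view shows the peg at (322,195) against a prediction of (320.5,195.6), so the calibration agrees. There's a white-lidded jar behind the left finger at about (275,310). I'll check how close it is before descending.

```bash
python3 - <<'E'
from h import *
f=dict(np.load("w1.npz"));g=dict(np.load("scene0.npz"))
for p in [(275,305,.1),(282,335,.05),(245,262,.1),(265,250,.1),(292,280,.1)]: print(p,ray(f,*p).round(3))
print("scene jar lid",ray(g,326,173,.102).round(3),ray(g,326,198,0).round(3))
E
```

```text
(275, 305, 0.1) [0.72  0.071 0.1  ]
(282, 335, 0.05) [0.802 0.065 0.05 ]
(245, 262, 0.1) [0.669 0.047 0.1  ]
(265, 250, 0.1) [0.657 0.068 0.1  ]
(292, 280, 0.1) [0.691 0.091 0.1  ]
scene jar lid [0.75  0.035 0.102] [0.762 0.047 0.   ]
```

Emit:
{"method": "steer_hand", "body": {
  "motion": {"ticks":[[0,0,0.037,0],[0,0,0.037,0],[0,0,0.037,0],[0,0,0.037,0],[0,0,0,0]]}
}}

```text
t: 2.52
tool_pos: [0.5959, 0.1245, 0.0796]
ee_rot: [-0.07, -3.132, 0.001]
force: [-0.5, 0.7, 1.0]
grip_width: 0.038
grip_force: 0.0
```

Emit:
{"method": "steer_hand", "body": {
  "motion": {"ticks":[[0.0007,0.014,0,-0.1],[0.0007,0.014,0,-0.1],[0.0007,0.014,0,-0.1],[0.0007,0.014,0,-0.1],[0.0007,0.014,0,-0.1],[0.0007,0.014,0,-0.1],[0.0007,0.014,0,-0.1],[0.0007,0.014,0,-0.1]]}
}}

```text
t: 3.52
tool_pos: [0.5627, 0.2276, 0.086]
ee_rot: [-1.162, 2.914, -0.001]
force: [-0.4, -0.8, -0.9]
grip_width: 0.0384
grip_force: 0.3
```

Emit:
{"method": "steer_hand", "body": {
  "motion": {"ticks":[[0.0007,0.014,0,-0.1],[0.0007,0.014,0,-0.1],[0.0007,0.014,0,-0.1],[0.0007,0.014,0,-0.1],[0.0007,0.014,0,-0.1],[0.0007,0.014,0,-0.1],[0.0007,0.014,0,-0.1],[0.0007,0.014,0,-0.1],[0.0004,0.009,0,-0.06],[0,0,0,0]]}
}}

```text
t: 4.78
tool_pos: [0.4532, 0.2713, 0.0854]
ee_rot: [-2.268, 2.169, -0.002]
force: [0.1, 0.4, -0.4]
grip_width: 0.0379
grip_force: 0.0
```

```bash
python3 - <<'E'
from h import *
from workcell import env, status, grab_frame, finish_job
print(status.get_state()["qpos"].round(3))
E
```

```text
[ 0.376  0.277  1.786 -0.     1.075 -2.811]
```

Emit:
{"method": "steer_hand", "body": {
  "motion": {"ticks":[[0,0,-0.04,0],[0,0,-0.04,0],[0,0,-0.04,0],[0,0,0,0]]}
}}

```text
t: 5.28
tool_pos: [0.4562, 0.272, 0.2092]
ee_rot: [-2.262, 2.165, -0.008]
force: [0.6, -0.8, 0.2]
grip_width: 0.038
grip_force: 0.0
```

Emit:
{"method": "steer_hand", "body": {
  "motion": {"ticks":[[0,0,0,0.185],[0,0,0,0.185],[0,0,0,0.185],[0,0,0,0.185],[0,0,0,0.185],[0,0,0,0.185],[0,0,0,0.185],[0,0,0,0.185],[0,0,0,0.185],[0,0,0,0.185]]},
  "finger_gap": 0.05
}}

```text
t: 6.52
tool_pos: [0.4522, 0.2704, 0.2027]
ee_rot: [-0.378, -3.118, 0.001]
force: [0.4, 0.1, 0.2]
grip_width: 0.0497
grip_force: 0.0
```

Emit:
{"method": "steer_hand", "body": {
  "motion": {"ticks":[[0,0,0,0.185],[0,0,0,0.185],[0,0,0,0.185],[0,0,0,0.185],[0,0,0,0.185],[0,0,0,0.185],[0,0,0,0.185],[0,0,0,0.185],[0,0,0,0],[0,0,0,0]]}
}}

```text
t: 7.78
tool_pos: [0.4522, 0.2705, 0.203]
ee_rot: [-2.372, -2.059, 0.001]
force: [1.4, 0.3, 0.2]
grip_width: 0.0497
grip_force: 0.0
```

```bash
python3 - <<'E'
from h import *
from workcell import env, status, grab_frame, finish_job
from scipy.spatial.transform import Rotation as R
import cv2
f=grab_frame("top");np.savez("top1.npz",**f)
im=f["image"][188:264,196:330,::-1]
cv2.imwrite("pics/top1.png",cv2.resize(im,None,fx=5.9,fy=5.9,interpolation=cv2.INTER_CUBIC))
s=status.get_state();M=R.from_rotvec(s["ee_rot"]).as_matrix();print(s["qpos"].round(3),M.round(3))
print("to grasp:",M.T@(np.array([.5494,.133,.2])-s["tool_pos"]))
E
```

```text
[ 0.375  0.131  1.69  -0.     1.321  0.516] [[ 0.141  0.99  -0.   ]
 [ 0.99  -0.141 -0.   ]
 [-0.    -0.    -1.   ]]
to grasp: [-0.12247595  0.11554568  0.00304915]
```

View pics/top1.png

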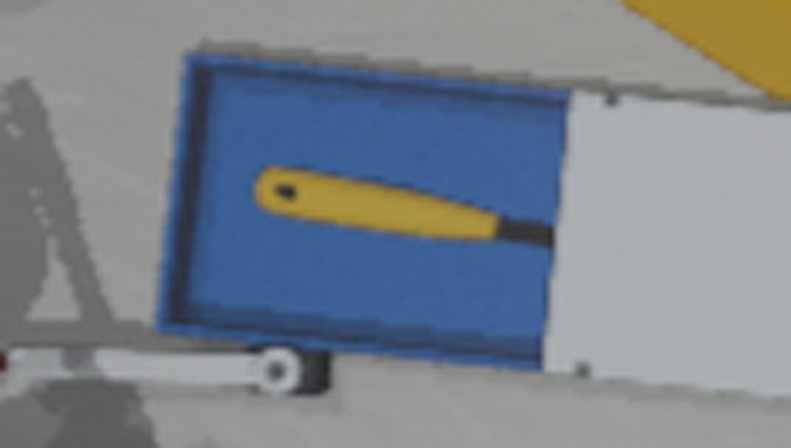

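The lever is open to about 1.64 rad: it points along the box's −x end and about 4° outward, from (277,371) to (0,362). The spatula hasn't moved, with its tail at (256,188). Next I go down to the handle.

Emit:
{"method": "steer_hand", "body": {
  "motion": {"ticks":[[-0.0408,0.0385,0,0],[-0.0408,0.0385,0,0],[-0.0408,0.0385,0,0],[0,0,0,0]]}
}}

```text
t: 8.32
tool_pos: [0.5513, 0.1297, 0.2033]
ee_rot: [2.378, 2.051, 0.0]
force: [0.6, 0.9, -0.2]
grip_width: 0.0499
grip_force: 0.0
```

Emit:
{"method": "steer_hand", "body": {
  "motion": {"ticks":[[0,0,0.03,0],[0,0,0.03,0],[0,0,0.03,0],[0,0,0,0],[0,0,0,0]]}
}}

```text
t: 8.95
tool_pos: [0.5497, 0.1337, 0.1144]
ee_rot: [2.373, 2.058, 0.002]
force: [0.6, -0.4, -0.7]
grip_width: 0.0498
grip_force: 0.0
```

```bash
python3 - <<'E'
from h import *
from workcell import env, status, grab_frame, finish_job
import cv2
f=grab_frame("wrist"); cv2.imwrite("pics/w2.png",f["image"][:,:,::-1])
s=status.get_state();print(s["qpos"].round(3),s["tool_pos"])
E
```

```text
[0.085 0.308 1.672 0.    1.158 0.227] [0.5502797  0.13359141 0.11499586]
```

View pics/w2.png

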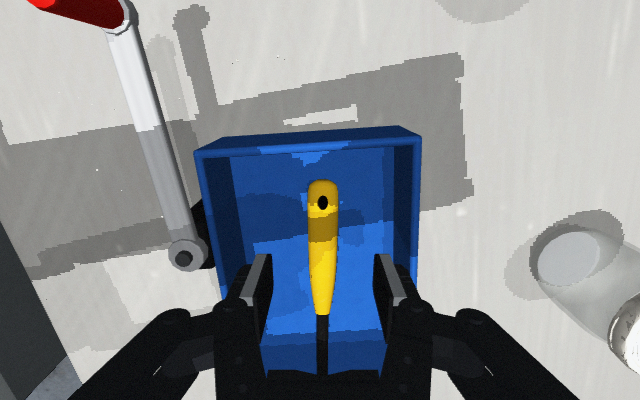

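The wrist view shows the handle centred at column 322, between fingers at 262 and 380, with its axis running straight up the image. I'll descend and grip.

Emit:
{"method": "steer_hand", "body": {
  "motion": {"ticks":[[0,0,0.026,0],[0,0,0.026,0],[0,0,0.026,0],[0,0,0.014,0],[0,0,0.008,0],[0,0,0,0],[0,0,0,0]]}
}}

```text
t: 9.88
tool_pos: [0.5502, 0.1331, 0.0144]
ee_rot: [2.373, 2.056, 0.003]
force: [0.1, 0.4, 0.1]
grip_width: 0.0498
grip_force: 0.0
```

Emit:
{"method": "steer_hand", "body": {
  "motion": {"ticks":[[0,0,0,0],[0,0,0,0],[0,0,0,0],[0,0,0,0],[0,0,0,0]]},
  "finger_gap": 0.0,
  "force": 25
}}

```text
t: 10.5
tool_pos: [0.5496, 0.1331, 0.0135]
ee_rot: [2.374, 2.057, 0.001]
force: [0.6, 1.7, 0.4]
grip_width: 0.0229
grip_force: 24.6
```

The grip closed on 22.9 mm, but the pads only overlap the handle by a few mm. I'll reopen and go about 4 mm lower for a better bite.

Emit:
{"method": "steer_hand", "body": {
  "motion": {"ticks":[[0,0,0,0],[0,0,0,0],[0,0,0.004,0],[0,0,0,0]]},
  "finger_gap": 0.045
}}

```text
t: 11.0
tool_pos: [0.5486, 0.1329, 0.0086]
ee_rot: [-2.374, -2.056, 0.002]
force: [-0.3, -0.2, -0.8]
grip_width: 0.045
grip_force: 0.0
```

Emit:
{"method": "steer_hand", "body": {
  "motion": {"ticks":[[0,0,0,0],[0,0,0,0],[0,0,0,0],[0,0,0,0],[0,0,0,0]]},
  "finger_gap": 0.0,
  "force": 25
}}

```text
t: 11.62
tool_pos: [0.5492, 0.133, 0.0093]
ee_rot: [2.374, 2.057, -0.0]
force: [-0.9, 0.4, -0.0]
grip_width: 0.0234
grip_force: 24.5
```

Emit:
{"method": "steer_hand", "body": {
  "motion": {"ticks":[[0,0,-0.01,0],[0,0,-0.01,0],[0,0,-0.01,0],[0,0,0,0],[0,0,0,0]]}
}}

```text
t: 12.25
tool_pos: [0.5491, 0.133, 0.0394]
ee_rot: [-2.374, -2.057, -0.0]
force: [-0.9, -0.5, -1.5]
grip_width: 0.0234
grip_force: 24.6
```

Emit:
{"method": "steer_hand", "body": {
  "motion": {"ticks":[[0,0,-0.01,0],[0,0,-0.01,0],[0,0,-0.01,0],[0,0,-0.01,0],[0,0,0,0]]}
}}

```text
t: 12.88
tool_pos: [0.5502, 0.1332, 0.0807]
ee_rot: [2.373, 2.056, 0.004]
force: [0.4, 0.2, -1.3]
grip_width: 0.0229
grip_force: 24.8
```

```bash
python3 - <<'E'
from h import *
from workcell import env, status, grab_frame, finish_job
import cv2
f=grab_frame("scene");np.savez("s2.npz",**f)
im=f["image"][140:270,210:360,::-1]
cv2.imwrite("pics/s2.png",cv2.resize(im,None,fx=4.5,fy=4.5,interpolation=cv2.INTER_CUBIC))
E
```

```text
(no output)
```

View pics/s2.png

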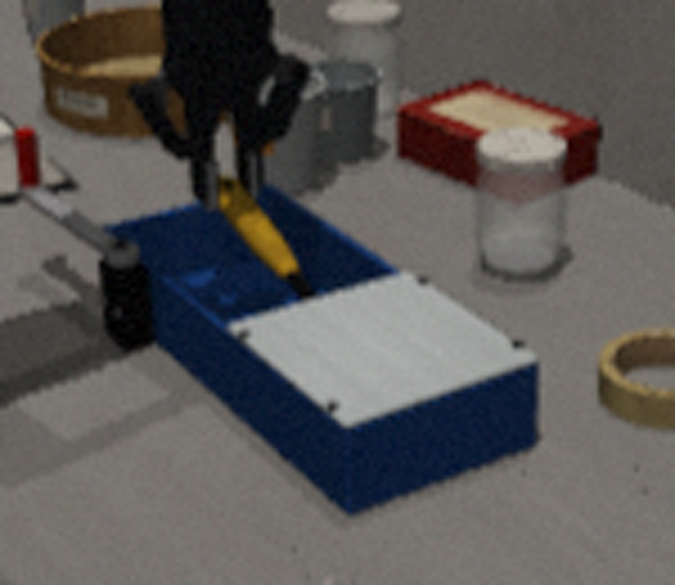

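The spatula is tilted about 15°, handle up, with its shaft passing under the cover edge at (310,290). Contact force is negligible. I'll draw it out along its own axis.

Emit:
{"method": "steer_hand", "body": {
  "motion": {"ticks":[[0.015,0,-0.005,0],[0.018,0,-0.006,0],[0.018,0,-0.006,0],[0.018,0,-0.006,0],[0,0,0,0]]}
}}

```text
t: 13.55
tool_pos: [0.5598, 0.2033, 0.1032]
ee_rot: [2.371, 2.06, 0.003]
force: [0.4, -0.4, -1.8]
grip_width: 0.0233
grip_force: 24.9
```

Emit:
{"method": "steer_hand", "body": {
  "motion": {"ticks":[[0.018,0,-0.006,0],[0.018,0,-0.006,0],[0.018,0,-0.006,0],[0.018,0,-0.006,0],[0.018,0,-0.007,0],[0.01,0,-0.005,0],[0,0,0,0]]}
}}

```text
t: 14.42
tool_pos: [0.5737, 0.3012, 0.139]
ee_rot: [2.373, 2.058, 0.002]
force: [0.2, 0.1, -0.5]
grip_width: 0.0232
grip_force: 24.9
```

```bash
python3 - <<'E'
from h import *
from workcell import env, status, grab_frame, finish_job
import cv2
f=grab_frame("scene")
im=f["image"][120:270,180:350,::-1]
cv2.imwrite("pics/s3.png",cv2.resize(im,None,fx=4,fy=4,interpolation=cv2.INTER_CUBIC))
E
```

```text
(no output)
```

View pics/s3.png

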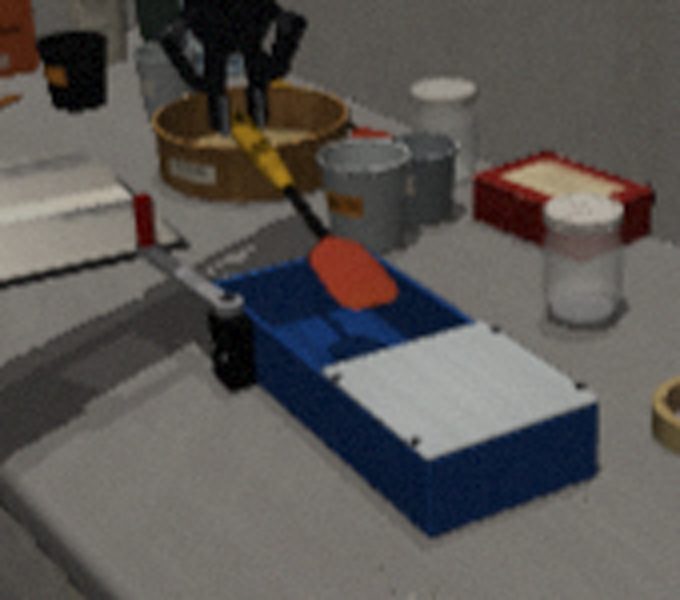

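The blade is fully clear of the cover: its tip, at (375,305), is over the open mouth and nothing is touching. I'll firm the grip and lift straight up.

Emit:
{"method": "steer_hand", "body": {
  "motion": {"ticks":[[0,0,-0.012,0],[0,0,-0.024,0],[0,0,-0.03,0],[0,0,-0.03,0],[0,0,-0.03,0],[0,0,-0.03,0],[0,0,-0.03,0],[0,0,-0.03,0],[0,0,-0.02,0],[0,0,-0.01,0]]},
  "force": 40
}}

```text
t: 15.72
tool_pos: [0.5736, 0.2997, 0.3866]
ee_rot: [2.375, 2.055, 0.004]
force: [0.2, 0.5, -1.5]
grip_width: 0.0224
grip_force: 41.0
```

Emit:
{"method": "steer_hand", "body": {
  "motion": {"ticks":[[0,0,0,0],[0,0,0,0],[0,0,0,0],[0,0,0,0],[0,0,0,0],[0,0,0,0],[0,0,0,0],[0,0,0,0]]}
}}

```text
t: 16.73
tool_pos: [0.5733, 0.3003, 0.3844]
ee_rot: [2.374, 2.057, 0.0]
force: [0.1, 0.3, -1.0]
grip_width: 0.0225
grip_force: 41.0
```

```bash
python3 - <<'E'
from h import *
from workcell import env, status, grab_frame, finish_job
import cv2
f=grab_frame("scene");np.savez("s4.npz",**f)
im=f["image"][60:260,150:400,::-1]
cv2.imwrite("pics/s4.png",cv2.resize(im,None,fx=3,fy=3,interpolation=cv2.INTER_CUBIC))
print(status.get_state()["qvel"].round(3))
E
```

```text
[ 0.002 -0.001 -0.     0.002  0.001 -0.   ]
```

View pics/s4.png

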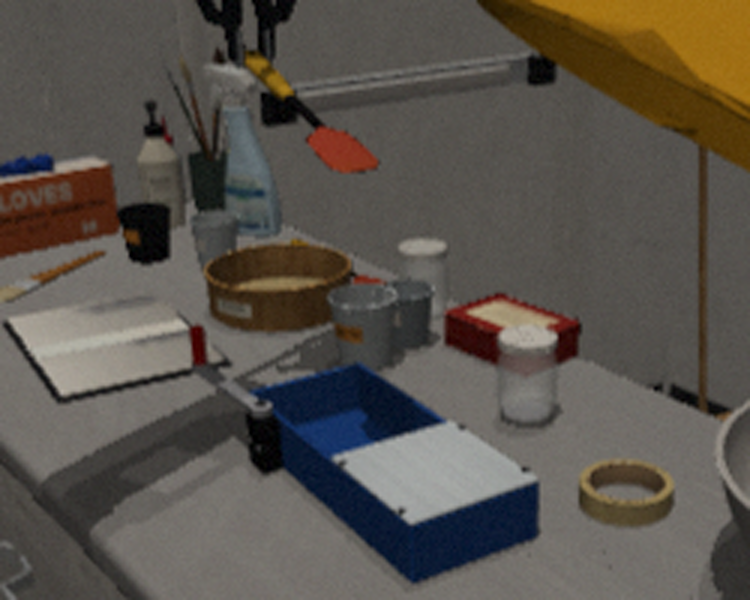

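The spatula is in the air, tilted, with its tip at crop (372,169). The lever is still open, and the jar, tape and cup haven't been touched. I'll check the tip height and re-check the lever angle from the pegs' view, then finish.

```bash
python3 - <<'E'
from h import *
f=dict(np.load("s4.npz"))
E=f["extrinsics"];u,v=372/3+150,169/3+60
d=E[:3,:3]@np.array([(u-f["cx"])/f["fx"],(v-f["cy"])/f["fy"],1.]);o=E[:3,3]
n=np.array([.99,-.139,0]);p=o+d*(n@(np.array([.573,.3,.39])-o))/(n@d);print("tip",p,np.linalg.norm(p-np.array([.573,.3,.395])))
pk=ray(f,198/3+150,328/3+60,.117)[:2];b=np.array([.5349,.0152]);a=-1.645
R=np.array([[np.cos(a),-np.sin(a)],[np.sin(a),np.cos(a)]]);q=R.T@(pk-b)-np.array([-.1075,-.083]);print("lever",np.arctan2(-q[0],q[1]),np.linalg.norm(q))
E
```

```text
tip [0.53175486 0.00623962 0.33523056] 0.30260321615151947
lever 1.6369499437928794 0.13222310524516395
```

```bash
python3 -c "
from workcell import env, status, grab_frame, finish_job
print(finish_job())"
```

```text
the job is handed in; nothing more can be done
None
```

I've handed the job in: the lever is open at about 1.64 rad, and the spatula is out of the box, gripped and held still with its lowest part (the blade tip) about 0.33 m up; in the last picture the cup, jar and tape look undisturbed.

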